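Tip up the flush lid handle and hang the lid on its stand

ROBOT

A 6-joint arm with a two-finger parallel gripper is mounted at the origin on a cart in front of the work surface, level with it; the furniture and walls round the work are solid. World frame = base frame: x ahead of the robot, y to its left, z up, the work surface at z = 0. Lengths are in m, angles in rad, forces in N, time in s.
With the tool pointing down it reaches from about 0.35 to 0.775 m from the base axis. Payload 5.5 kg.
Tool frame: the origin (TCP) lies between the finger pads; the fingertips stand 8 mm ahead of it and the grasp point (between the pads) lies 11 mm behind it; z points along the fingers, y is the line along which they close (so a half turn about z gives the same grasp; the last joint's range is limited). The gripper opens to 85 mm and grips with 20 to 120 N. Pads are 22 mm wide; open, the fingers measure 114 mm over their backs; the gripper's body (76 mm by 85 mm) begins 54 mm behind the grasp point. The pads swing forward as they close: fully open they stand 13 mm farther back than shut.
Start: joints at [1.175, 0.313, 0.046, 1.304, 0, 1.431], TCP at [0.146, 0.556, 0.219] pointing down, gripper open.
Joint ranges: [-2.76, 2.76], [-0.86, 1.69], [-1.03, 1.26], [-2.2, 2.34], [-1.47, 1.5], [-3.14, 3.14]. Speed limits (rad/s): [2.57, 2.57, 3.14, 3.14, 3.14, 3.14].

INTERFACE

Orientations are given as a unit quaternion [w, x, y, z].
In Python, from workcell import status, vision, job gives the robot as it stands. The module is installed in compiled form; this text tells all that it offers.
- The arm moves only by the tool apply_moves, never from a script. Its argument "moves" is one flat list of numbers, 6 for each row, row after row: the shift along the world's x, y, z in units of 25 mm (1.0 is 25 mm), then the turn, a rotation vector about the world's x, y, z in rad. In form: [x, y, z, rx, ry, rz, x, y, z, rx, ry, rz, ...]. A call has 1 to 20 rows; each row is the pose to reach, as a shift and turn from the pose commanded when the call began; what a row does not reach only later rows make up. A row lasts 1/12 s, in which the tool goes at most 41.7 mm and 7.16 degrees, less where a joint would pass 70% of its speed; a pose out of reach is approached as far as the arm can. A call with a gripper value outside its range is refused whole. "claw" is the opening in per cent of the stroke, from 0 (shut) to 100 (fully open), set as the call begins (left out, the last holds). The fingers move at their own pace and stop on an object; "newtons" is the grip in N (left out, the last holds). Time passes only in rows, so rows that repeat a pose let the fingers close. It gives the time, the measured TCP pose, the force, the opening and the grip force at its end, in the units of the state.
- status.get_state(): the state, without advancing time (a new reading comes with each control period).
- vision.read_camera(name): name is "scene" or "side" or "wrist"; returns a dict with "image" (420x560x3 uint8, blue, green, red), "camera_matrix" (3x3 intrinsics, pixels), "camera_from_world" (4x4, takes a point from world to camera coordinates). Camera axes: x right, y down, z forward; pixel columns grow to the right and rows downward; lengths in m; the calibration is good to about 2 mm. A picture is of the moment at which its call begins. There is no depth.
- job.hand_in(): hands the job in; it is judged then, once.
The state is a dict: "clock": time; "joint_pos": joint angles; "qvel": joint speeds; "tau": joint torques, N m; "tcp_pos": TCP position; "orientation": TCP orientation; "wrist_force": force on the tool from outside, world axes, zero at the start; "ft_torque": the same for the moment, N m; "finger_gap": finger opening in m; "grip_force": force on a finger pad.
Only numpy, scipy, OpenCV 4.12 (cv2) and the standard library are available. Lean on these libraries where they do the work, as an engineer would, in place of code of your own. Each camera call takes 0.05 s, during which the arm holds its last target. There are 200 camera calls.

TASK

Open the steel food pan: press the short tab of the lid's flush handle fully down into its well, so that the loop at the handle's other end tips up as far as it goes, while the lid still lies on the pan. Then lift the lid off by the raised loop and hang it by the loop on the lid stand, slid down the slanted peg into the hook's low bend, and let go when it hangs without much swing. Keep the lid off the worktop, leave the pan upright where it is and do not push the things standing round.

Things in the scene. Friction and masses are not known exactly. Their poses are not given: they have to be found in the camera images.
- pan: Open-topped rectangular steel food pan, 184 x 126 mm over its rim, 100 mm tall, 1.2 kg, loose on the worktop. Origin at the centre of its underside, z up, x along its length (away from the robot, give or take 0.4 rad), y across. Two garlic bulbs lie inside.
- lid_center (a point): Centre of the steel lid's plate, 192 x 130 x 6 mm (point 3 mm below the top face); 0.24 to 0.42 kg with handle. Lies loose on the pan's rim, top face 106 mm above the worktop. x along its length, y across, z up, heading as the pan. A 7 mm bead below locates it in the pan's mouth with 3 mm of play each way.
- well (a point): Centre of the mouth of the well sunk in the lid's middle, level with the lid's top face: 127 mm (lid x) by 58 mm (lid y), 36 mm deep; its underside hangs 33 mm below the lid's plate, inside the pan. The dark tilting handle lies flush in it, leaving 3 mm at the loop's sides. Frame as the lid.
- handle (a joint): Tilting handle, rad: 0 lies flush in the well, 1.1 (63 degrees) is its stop: tab down, loop up. Hinge axis along the lid's y, 13.5 mm to the -x side of the lid's centre, 4.5 mm below the top face. Stiff hinge (0.08 N m): it stays where it is left, and pressing the tab takes about 3 N at its end, up to 8 N near the hinge, until the stop.
- bar (a point): Centre of the cross bar at the end of the handle's loop, 69 mm from the hinge on the lid's +x side. Frame turns with the handle: x from hinge to bar, y along the bar, z normal to the loop. Loop 52 mm wide outside (flat sides, grip across y), 9 mm thick, bar 10 mm deep; window 34 mm wide, 44 mm long, ending at the bar. At the stop the bar stands 57 mm above the lid's top face.
- hook_seat (a point): Low bend of the lid stand's hook (rod centre line), 200 mm above the worktop; the stand is fixed. z up, x level from the hook to the post, which is 116 mm behind. Rod 10 mm thick. The peg slants up from here at 30 degrees towards -x, 45 mm long; behind, the rod rises just 22 mm. Wooden foot 150 x 120 x 16 mm, 15 to 165 mm behind. A hung lid's bar is about 12 mm above this point.
- peg_tip (a point): Centre of the 13 mm ball end of the slanted peg: 39 mm towards -x and 22 mm above the low bend, in the stand's frame (the stand may be turned by 0.35 rad).
- salt_shaker: Bystander: glass salt shaker, 44 mm across, 90 mm tall; origin at the centre of its foot.
- pepper_mill: Bystander: wooden pepper mill, 58 mm across, 170 mm tall; origin at the centre of its foot.
- tab (a point): Point on the top face of the handle's short tab, 22 mm from the hinge axis; frame turns with the handle. The tab is 40 mm wide, 9 mm thick, points to the lid's -x (towards the robot) and ends 32 mm from the axis; beyond it the well stays open for 18 mm more, so shut fingers fit. At the stop this point lies about 22 mm lower than when flush.
- canister: Bystander: plain steel canister with a lid, 69 mm across, 76 mm tall; origin at the centre of its foot.

How it is judged:
By the outcome, as a careful person would: the job done as asked, in the order asked, and still so for the second after the job is handed in, with the robot touching nothing.
It also fails if it takes over 56 s, if anything falls off the work surface, if the arm or the gripper's body presses on something with over 40 N, if the wrist force passes 120 N, or if a joint passes its speed limit or range.

## Working session

There is one attempt and no reset: what is moved stays moved. The work goes in short steps, Python scripts to look and compute and a tool call to move; the robot and the scene stay as the last step left them, time stands still between calls to the robot, and variables do not carry over. Pictures are saved under pics/ and viewed, at most 10 in all, crops included, and the job is handed in when it is done.

Besides the shell and the picture viewer there is one more tool, called as a command line: name --argument value ..., lists and objects as JSON in quotes. apply_moves: Moves the arm, as the interface text tells. Its arguments: {"type":"object","properties":{"moves":{"type":"array","items":{"type":"number"}},"claw":{"type":"number"},"newtons":{"type":"number"}},"required":["moves"]}

```bash
mkdir -p pics
cat > h.py <<'E'
import numpy as np, cv2
from workcell import status, vision, job
def cam(n):
    d=vision.read_camera(n); return np.array(d["image"]),np.array(d["camera_matrix"]),np.array(d["camera_from_world"])
def ray(K,T,u,v):
    R=T[:3,:3];o=-R.T@T[:3,3];d=R.T@np.linalg.solve(K,[u,v,1.]);return o,d/np.linalg.norm(d)
def onz(K,T,u,v,z):
    o,d=ray(K,T,u,v);return o+d*(z-o[2])/d[2]
def tri(rays):
    A=sum(np.eye(3)-np.outer(d,d) for o,d in rays);b=sum((np.eye(3)-np.outer(d,d))@o for o,d in rays);return np.linalg.solve(A,b)
def proj(K,T,p):
    q=K@(T[:3,:3]@np.asarray(p)+T[:3,3]);return q[:2]/q[2]
E
python3 - <<'E'
from h import *
import pickle
D={}
for n in("scene","side","wrist"):
    D[n]=cam(n);cv2.imwrite(f"pics/{n}0.png",D[n][0])
    T=D[n][2];print(n,-T[:3,:3].T@T[:3,3],T[2,:3])
pickle.dump(D,open("D0.pkl","wb"))
print(status.get_state())
E
```

```text
scene [-0.25271038  0.87630895  0.64147684] [ 0.66924203 -0.61574264 -0.41590396]
side [0.54451747 1.19538263 1.00057265] [ 0.01497047 -0.7897085  -0.61329958]
wrist [0.07046729 0.57565292 0.37323389] [ 0.29555054 -0.07920725 -0.95203786]
{'clock': 0.15, 'joint_pos': array([1.17539418e+00, 3.13809055e-01, 4.52480054e-02, 1.30358848e+00,
       2.23268973e-05, 1.43117462e+00]), 'qvel': array([-0.00032976, -0.00348615,  0.00388802, -0.00148735,  0.00099201,
       -0.00026508]), 'tau': array([ 1.14778246e-03, -4.81066597e+01,  2.98814017e+01,  1.38893907e-02,
       -1.65175347e-04, -2.47443700e-05]), 'tcp_pos': array([0.14533838, 0.55592625, 0.21792774]), 'orientation': array([-1.89613720e-04,  1.27541857e-01,  9.91832958e-01, -6.49582970e-04]), 'wrist_force': array([-0.33521784, -0.07497547, -0.20210567]), 'ft_torque': array([-0.02561598, -0.04105268,  0.02042716]), 'grip_force': 0.0, 'finger_gap': 0.08511566203708334}
```

View pics/scene0.png

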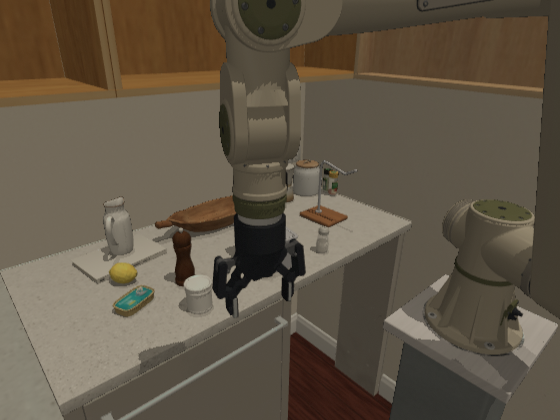

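View pics/side0.png

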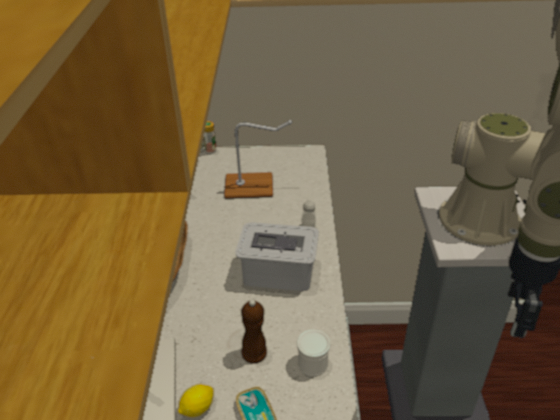

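The side view shows the lid at about (278,242), the stand's post at (238,155) with its hook tip at (290,123), the shaker (309,212), the mill (253,330) and the canister (313,352). The arm hides the pan in the scene view. I'll enlarge the side view.

Run:
```python
from h import *
import pickle
D=pickle.load(open("D0.pkl","rb"))
i,K,T=D["side"]
c=i[105:305,190:350];c=cv2.resize(c,None,fx=3,fy=3,interpolation=cv2.INTER_CUBIC)
s,_,_=D["scene"];s=cv2.resize(s[150:260,290:365],None,fx=4,fy=4,interpolation=cv2.INTER_CUBIC)
o=np.zeros((600,480+300,3),np.uint8);o[:,:480]=c;o[:440,480:]=s
cv2.imwrite("pics/c1.png",o)
for n,u,v,z in [("lidTL",241,229,.106),("lidTR",317,230,.106),("lidBR",314,255,.106),("lidBL",238,252,.106),("shaker",308,226,0),("mill",254,352,0),("can",313,365,0),("hooktip",290,123,.222),("posttop",238,124,.222),("footFL",225,195,.0),("footFR",273,195,.0),("footBR",273,175,.016),("footBL",225,175,.016)]:
    print(n,onz(K,T,u,v,z).round(3))
```

```text
lidTL [0.659 0.149 0.106]
lidTR [0.469 0.158 0.106]
lidBR [0.481 0.248 0.106]
lidBL [0.662 0.234 0.106]
shaker [0.484 0.017 0.   ]
mill [0.621 0.444 0.   ]
can [0.493 0.479 0.   ]
hooktip [ 0.53  -0.176  0.222]
posttop [ 0.678 -0.176  0.222]
footFL [ 0.73  -0.135  0.   ]
footFR [ 0.584 -0.131  0.   ]
footBR [ 0.584 -0.214  0.016]
footBL [ 0.736 -0.219  0.016]
```

View pics/c1.png

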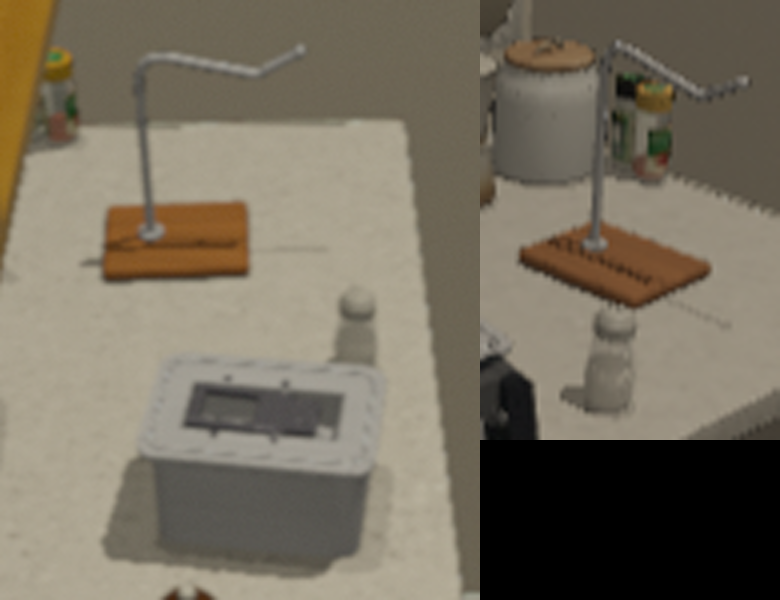

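Crop: lid corners at about (165,355), (383,362), (375,472), (140,460); dark well (188,382), (343,400), (335,437), (182,428), with the loop window on the left, away from the robot. Hook bend at (258,73) and tip at (301,50); in the scene part, bend (703,95) and tip (745,81).

Run:
```python
from h import *
import pickle
D=pickle.load(open("D0.pkl","rb"))
i,K,T=D["side"];_,Ks,Ts=D["scene"]
f=lambda x,y:(x/3+190-.33,y/3+105-.33)
g=lambda x,y:((x-480)/4+290-.37,y/4+150-.37)
P=[onz(K,T,*f(*p),.106) for p in[(165,355),(383,362),(375,472),(140,460)]]
W=[onz(K,T,*f(*p),.106) for p in[(188,382),(343,400),(335,437),(182,428)]]
for Q in(P,W):
    Q=np.array(Q);print(Q.round(3).tolist(),Q.mean(0).round(3));print(cv2.minAreaRect((Q[:,:2]*1000).astype(np.float32)))
for n,a,b in[("bend",(258,73),(703,95)),("tip",(301,50),(745,81)),("shakertop",(357,290),(614,312))]:
    p=tri([ray(K,T,*f(*a)),ray(Ks,Ts,*g(*b))]);print(n,p.round(4),proj(K,T,p)-f(*a))
print("bend z.2",onz(K,T,*f(258,73),.2),onz(Ks,Ts,*g(703,95),.2),"tip",onz(K,T,*f(301,50),.222),onz(Ks,Ts,*g(745,81),.222))
F=np.array([onz(K,T,*f(*p),.016) for p in[(108,205),(248,203),(248,268),(103,275)]]);print(F.round(3),F.mean(0))
```

```text
[[0.651, 0.126, 0.106], [0.467, 0.14, 0.106], [0.48, 0.272, 0.106], [0.665, 0.254, 0.106]] [0.566 0.198 0.106]
((565.646240234375, 197.11599731445312), (132.7954864501953, 185.98153686523438), 84.53898620605469)
[[0.63, 0.161, 0.106], [0.502, 0.187, 0.106], [0.51, 0.231, 0.106], [0.633, 0.218, 0.106]] [0.569 0.199 0.106]
((570.9246826171875, 200.62892150878906), (56.00960159301758, 130.61422729492188), 79.76606750488281)
bend [ 0.5709 -0.1753  0.2046] [ 0.03324298 -0.19979156]
tip [ 0.5294 -0.1784  0.2272] [ 0.04954458 -0.27455944]
shakertop [0.4836 0.0234 0.0899] [-0.08048936  0.88842276]
bend z.2 [ 0.57111413 -0.18202756  0.2       ] [ 0.58031871 -0.18777583  0.2       ] tip [ 0.52946681 -0.18596993  0.222     ] [ 0.54028014 -0.19364356  0.222     ]
[[ 0.734 -0.23   0.016]
 [ 0.587 -0.229  0.016]
 [ 0.585 -0.115  0.016]
 [ 0.73  -0.107  0.016]] [ 0.65908169 -0.17022628  0.016     ]
```

apply_moves --moves '[1, -0.9, 0.3, 0, 0, 0.02, 2.2, -2, 0.6, 0, 0, 0.04, 3.4, -3.2, 0.9, 0, 0, 0.06, 4.6, -4.3, 1.2, 0, 0, 0.08, 5.8, -5.4, 1.3, 0, 0, 0.1, 7, -6.5, 1.3, 0, 0, 0.12, 8.2, -7.6, 1.3, 0, 0, 0.14, 9.4, -8.7, 1.3, 0, 0, 0.16, 10.6, -9.9, 1.3, 0, 0, 0.17, 11.8, -11, 1.3, 0, 0, 0.17, 13, -12.1, 1.3, 0, 0, 0.17, 14, -13.1, 1.3, 0, 0, 0.17, 14.7, -13.7, 1.3, 0, 0, 0.17, 15, -14, 1.3, 0, 0, 0.17, 15, -14, 1.3, 0, 0, 0.17, 15, -14, 1.3, 0, 0, 0.17, 15, -14, 1.3, 0, 0, 0.17]' --claw 0 --newtons 60

```text
clock: 1.57
tcp_pos: [0.5194, 0.2072, 0.2511]
orientation: [-0.0, 0.042, 0.999, 0.0]
wrist_force: [0.6, 0.2, 0.3]
finger_gap: -0.0001
grip_force: 0.0
```

Run:
```python
from h import *
import pickle
D={}
for n in("scene","side","wrist"): D[n]=cam(n)
pickle.dump(D,open("D1.pkl","wb"));cv2.imwrite("pics/w1.png",D["wrist"][0])
s=status.get_state();print(s["clock"],s["tcp_pos"],s["orientation"],s["joint_pos"])
```

```text
1.7167 [0.51949336 0.20754173 0.25141857] [5.18519400e-05 4.18128344e-02 9.99125447e-01 1.61033629e-04] [2.36425116e-01 2.75833440e-01 7.48197797e-02 1.36959449e+00
 2.81195053e-04 3.20075199e-01]
```

View pics/w1.png

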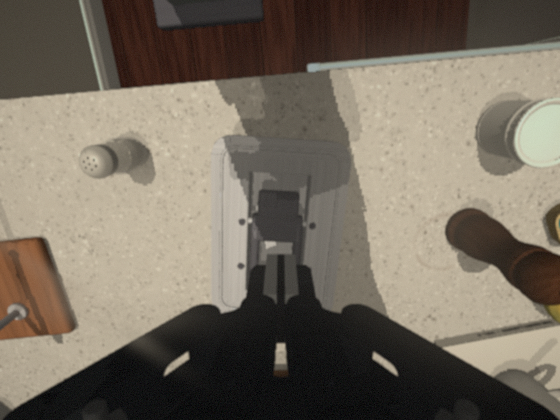

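Wrist view, where up is towards the robot: lid near edge at row ~138, corners (214,138) and (343,143), left edge to (219,307). Rivets at (242,221), (312,226), (240,266); the dark tab's end is at row ~190, columns 258-300; the well's near end is at row ~172.

Run:
```python
from h import *
import pickle
D=pickle.load(open("D1.pkl","rb"))
i,K,T=D["wrist"]
for n,u,v,z in[("cL",214,138,.106),("cR",345,143,.106),("left far",219,307,.106),("riv1",242,221,.106),("riv2",312,226,.106),("riv3",240,266,.106),("tabL",258,190,.106),("tabR",300,192,.106),("wellL",250,173,.106),("wellR",309,176,.106),("shaker",128,155,0),("foot",75,330,.016),("footT",48,238,.016)]:
    print(n,onz(K,T,u,v,z).round(4))
c=cv2.resize(i[125:330,195:365],None,fx=2.9,fy=2.9,interpolation=cv2.INTER_CUBIC)
c=cv2.convertScaleAbs(c,alpha=1.8)
i2,K2,T2=D["side"];d=cv2.resize(i2[215:270,230:325],None,fx=3,fy=3,interpolation=cv2.INTER_CUBIC)
o=np.zeros((595,493+285,3),np.uint8);o[:c.shape[0],:493]=c;o[:165,493:]=d
cv2.imwrite("pics/c2.png",o)
```

```text
cL [0.4679 0.1511 0.106 ]
cR [0.4821 0.2694 0.106 ]
left far [0.6452 0.1308 0.106 ]
riv1 [0.5496 0.167  0.106 ]
riv2 [0.5604 0.2352 0.106 ]
riv3 [0.5983 0.1591 0.106 ]
tabL [0.5196 0.1859 0.106 ]
tabR [0.5248 0.2256 0.106 ]
wellL [0.5026 0.1801 0.106 ]
wellR [0.51  0.235 0.106]
shaker [0.4888 0.0193 0.    ]
foot [ 0.7271 -0.1048  0.016 ]
footT [ 0.5844 -0.1006  0.016 ]
```

View pics/c2.png

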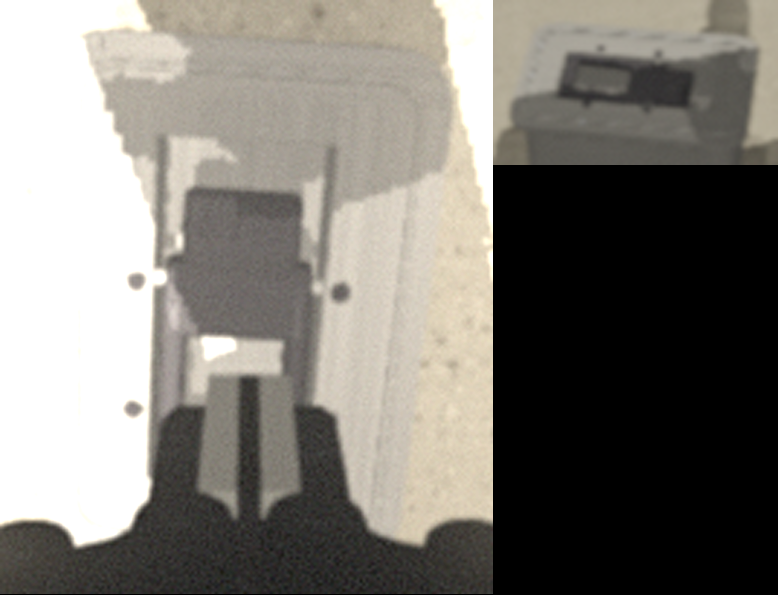

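apply_moves --moves '[0.2, -0.06, -1, 0, 0, -0.02, 0.42, -0.12, -2.2, 0, 0, -0.045, 0.42, -0.12, -3.4, 0, 0, -0.045, 0.42, -0.12, -4.4, 0, 0, -0.045, 0.42, -0.12, -5.1, 0, 0, -0.045, 0.42, -0.12, -5.4, 0, 0, -0.045, 0.42, -0.12, -5.6, 0, 0, -0.045, 0.42, -0.12, -5.6, 0, 0, -0.045]'

```text
clock: 2.38
tcp_pos: [0.5305, 0.2038, 0.1109]
orientation: [-0.0, 0.065, 0.998, -0.0]
wrist_force: [-0.1, -0.1, 0.4]
finger_gap: 0.0003
grip_force: 0.0
```

apply_moves --moves '[0, 0, -0.12, 0, 0, 0, 0, 0, -0.24, 0, 0, 0, 0, 0, -0.36, 0, 0, 0, 0, 0, -0.48, 0, 0, 0, 0, 0, -0.6, 0, 0, 0, 0, 0, -0.6, 0, 0, 0]'

```text
clock: 2.88
tcp_pos: [0.5307, 0.2032, 0.0956]
orientation: [-0.0, 0.065, 0.998, -0.0]
wrist_force: [0.1, -0.3, -0.4]
finger_gap: -0.0002
grip_force: 0.0
```

Run:
```python
from h import *
i,K,T=cam("side");w,_,_=cam("wrist")
d=cv2.resize(i[190:290,225:335],None,fx=4,fy=4,interpolation=cv2.INTER_CUBIC)
c=cv2.resize(cv2.convertScaleAbs(w[100:300,200:380],alpha=1.8),None,fx=2,fy=2)
o=np.zeros((400,800,3),np.uint8);o[:,:440]=d;o[:,440:]=c
cv2.imwrite("pics/c3.png",o);print(status.get_state()["wrist_force"],status.get_state()["tcp_pos"])
```

```text
[0.00375789 0.37436092 0.51220903] [0.53090207 0.20322259 0.09598468]
```

View pics/c3.png

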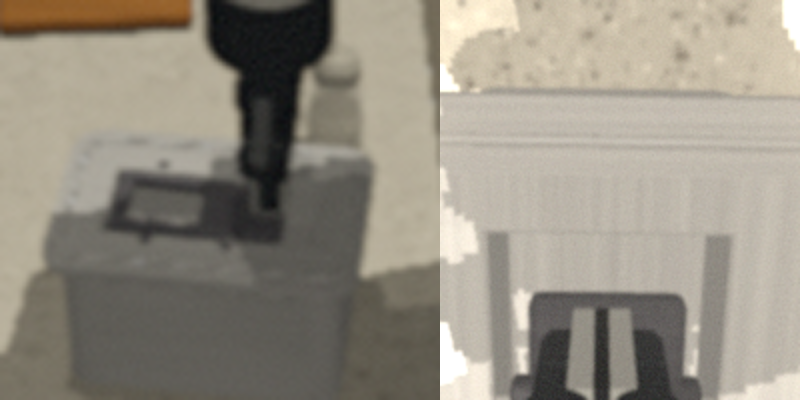

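Run:
```python
from h import *
i,K,T=cam("wrist");p=status.get_state()["tcp_pos"]
o,d=ray(K,T,281,254)
for off in(.011,.0,-.011):
    q=o+d*((p[0]-off-o[0])/d[0]);print(off,q.round(4),(q-p).round(4))
print(onz(K,T,281,247,.106),status.get_state()["wrist_force"])
i,K,T=cam("side")
print("side tip",proj(K,T,p+[0,0,-.008]),proj(K,T,p),proj(K,T,p+[0,0,.01]))
```

```text
0.011 [0.52   0.2048 0.1151] [-0.011   0.0015  0.019 ]
0.0 [0.531  0.2034 0.0923] [ 0.      0.0001 -0.0038]
-0.011 [0.542  0.202  0.0696] [ 0.011  -0.0013 -0.0266]
[0.52066994 0.20471427 0.106     ] [-0.02693714  0.41878656 -0.29966663]
side tip [292.42916759 248.02561356] [292.40799459 245.61030939] [292.38130897 242.56615409]
```

apply_moves --moves '[0, 0, -0.1, 0, 0, 0, 0, 0, -0.2, 0, 0, 0, 0, 0, -0.2, 0, 0, 0]'

```text
clock: 3.33
tcp_pos: [0.5312, 0.2034, 0.0912]
orientation: [0.0, 0.065, 0.998, 0.0]
wrist_force: [0.1, 0.1, 1.6]
finger_gap: -0.0004
grip_force: 0.8
```

Run:
```python
from h import *
print(status.get_state()["wrist_force"],status.get_state()["tcp_pos"])
o=np.zeros((560,800,3),np.uint8)
i,K,T=cam("side");o[:,:400]=cv2.resize(cv2.convertScaleAbs(i[205:275,270:320],alpha=1.8),(400,560),interpolation=cv2.INTER_CUBIC)
i,K,T=cam("scene");p=status.get_state()["tcp_pos"];u,v=proj(K,T,p).astype(int);print(u,v,proj(K,T,p))
o[:,400:]=cv2.resize(cv2.convertScaleAbs(i[v-70:v+70,u-50:u+50],alpha=1.8),(400,560),interpolation=cv2.INTER_CUBIC)
cv2.imwrite("pics/c4.png",o)
```

```text
[0.05494348 0.06186452 1.56589688] [0.53115471 0.20343359 0.09121145]
271 238 [271.10037332 238.41972779]
```

View pics/c4.png

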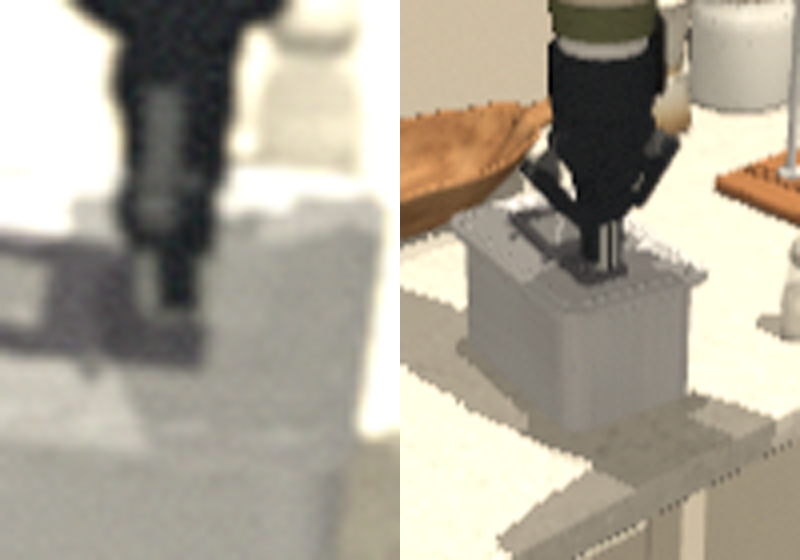

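The tip has only now met the tab (1.6 N), so the tips sit about 15 mm higher than stated. The pictures agree: the tip is at (180,310) in the left half and the handle is still flush. Pressing on.

apply_moves --moves '[0, 0, -0.1, 0, 0, 0, 0, 0, -0.2, 0, 0, 0, 0, 0, -0.3, 0, 0, 0, 0, 0, -0.3, 0, 0, 0]'

```text
clock: 3.77
tcp_pos: [0.5316, 0.2034, 0.084]
orientation: [0.001, 0.065, 0.998, 0.0]
wrist_force: [0.5, 0.1, 3.7]
finger_gap: -0.0003
grip_force: 1.4
```

apply_moves --moves '[0, 0, -0.1, 0, 0, 0, 0, 0, -0.2, 0, 0, 0, 0, 0, -0.3, 0, 0, 0, 0, 0, -0.4, 0, 0, 0, 0, 0, -0.5, 0, 0, 0, 0, 0, -0.5, 0, 0, 0]'

```text
clock: 4.27
tcp_pos: [0.5304, 0.2034, 0.0709]
orientation: [-0.001, 0.065, 0.998, 0.0]
wrist_force: [-1.0, 0.6, 1.9]
finger_gap: -0.0001
grip_force: 1.2
```

apply_moves --moves '[0.1, 0, 0, 0, 0, 0, 0.2, -0.02, -0.08, 0, 0, 0, 0.2, -0.02, -0.16, 0, 0, 0, 0.2, -0.02, -0.24, 0, 0, 0, 0.2, -0.02, -0.24, 0, 0, 0]'

```text
clock: 4.68
tcp_pos: [0.533, 0.2034, 0.0699]
orientation: [-0.001, 0.065, 0.998, 0.0]
wrist_force: [-21.8, -1.2, 40.0]
finger_gap: 0.0003
grip_force: 18.4
```

Run:
```python
from h import *
print(status.get_state()["wrist_force"],status.get_state()["tcp_pos"])
o=np.zeros((560,800,3),np.uint8)
i,K,T=cam("side");o[:,:400]=cv2.resize(i[190:270,240:320],(400,400),interpolation=cv2.INTER_CUBIC)[0:560] if 0 else cv2.copyMakeBorder(cv2.resize(cv2.convertScaleAbs(i[190:270,240:320],alpha=1.5),(400,400),interpolation=cv2.INTER_CUBIC),0,160,0,0,cv2.BORDER_CONSTANT)
i,K,T=cam("scene");o[:,400:]=cv2.resize(cv2.convertScaleAbs(i[168:308,221:321],alpha=1.5),(400,560),interpolation=cv2.INTER_CUBIC)
cv2.imwrite("pics/c5.png",o)
```

```text
[-21.77197206  -1.19700071  40.03373453] [0.53299621 0.20335173 0.06993202]
```

View pics/c5.png

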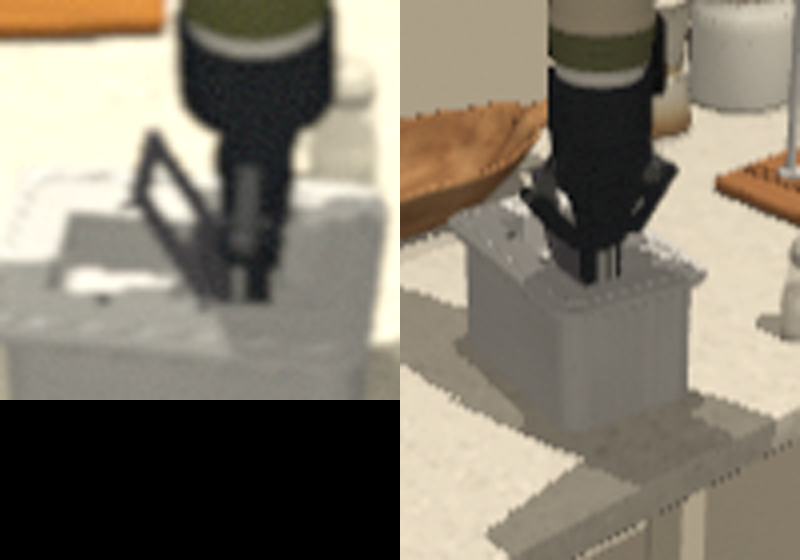

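apply_moves --moves '[-0.2, 0, 0.3, 0, 0, 0, -0.5, 0.05, 1, 0, 0, 0, -0.9, 0.1, 2, 0, 0, 0, -1.3, 0.15, 3.2, 0, 0, 0, -1.6, 0.2, 4.4, 0, 0, 0, -2, 0.2, 5.6, 0, 0, 0, -2.2, 0.2, 6.8, 0, 0, 0, -2.4, 0.2, 7.6, 0, 0, 0, -2.4, 0.2, 8, 0, 0, 0, -2.4, 0.2, 8, 0, 0, 0, -2.4, 0.2, 8, 0, 0, 0]' --newtons 60

```text
clock: 5.7
tcp_pos: [0.4765, 0.2078, 0.2644]
orientation: [0.0, 0.065, 0.998, -0.0]
wrist_force: [0.3, 0.3, -0.3]
finger_gap: -0.0001
grip_force: 0.0
```

Run:
```python
from h import *
import pickle
s=status.get_state();print(s["wrist_force"],s["tcp_pos"],s["clock"])
D={n:cam(n) for n in("side","scene","wrist")};pickle.dump(D,open("D2.pkl","wb"))
o=np.zeros((600,800,3),np.uint8)
o[:300,:400]=cv2.resize(D["side"][0][195:270,230:330],(400,300),interpolation=cv2.INTER_CUBIC)
w=D["wrist"][0];o[300:,:400]=cv2.resize(w,(400,300))
u,v=proj(*D["scene"][1:],[.58,.2,.13]).astype(int);print(u,v)
o[:400,400:]=cv2.resize(D["scene"][0][v-50:v+50,u-50:u+50],(400,400),interpolation=cv2.INTER_CUBIC)
cv2.imwrite("pics/c6.png",o)
```

```text
[ 0.2907834   0.26641609 -0.3016533 ] [0.47652697 0.20779329 0.26443799] 5.7
261 221
```

View pics/c6.png

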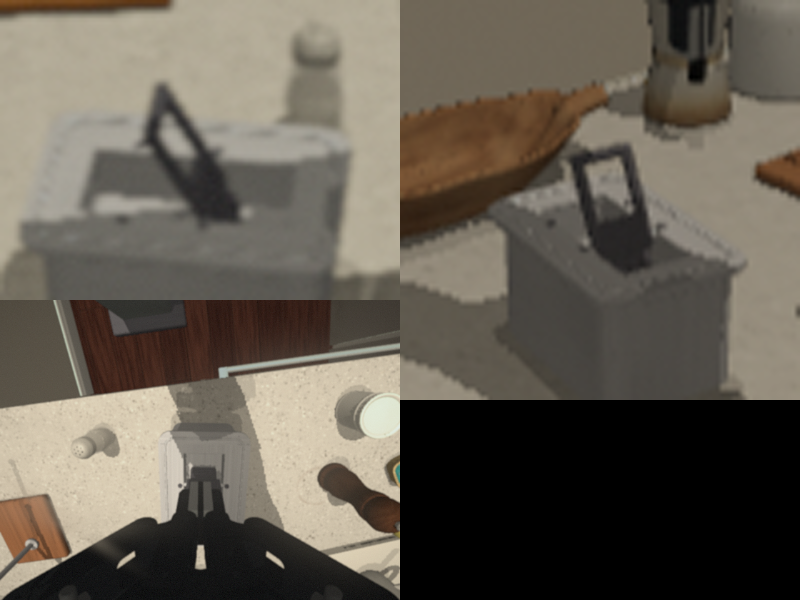

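The loop is up. Bar ends: side crop (162,90) far and (150,140) near; scene crop (632,151) far and (575,158) near.

Run:
```python
from h import *
import pickle
D=pickle.load(open("D2.pkl","rb"));_,K,T=D["side"];_,Ks,Ts=D["scene"]
f=lambda x,y:(230+x/4-.4,195+y/4-.4);g=lambda x,y:(211+(x-400)/4-.4,171+y/4-.4)
P=[]
for a,b in[((161,91),(631,152)),((150,138),(576,160))]:
    p=tri([ray(K,T,*f(*a)),ray(Ks,Ts,*g(*b))]);P.append(p);print(p.round(4),proj(K,T,p)-f(*a))
print(np.mean(P,0))
print("expected bar",.5675+.0178*.9916,.1995-.0178*.13,.163, proj(K,T,[.585,.197,.163]),proj(Ks,Ts,[.585,.197,.163]))
```

```text
[0.5845 0.17   0.1605] [ 0.0297236  -0.37826533]
[0.5902 0.2192 0.1657] [ 0.03323036 -0.49389878]
[0.5873468  0.19457408 0.16312697]
expected bar 0.58515048 0.197186 0.163 [269.49989313 223.3742915 ] [261.2386525  210.36221036]
```

apply_moves --moves '[0.8, -0.1, 0, 0, 0, 0, 2, -0.2, 0, 0, 0, 0, 3.2, -0.35, 0, 0, 0, 0, 4.26, -0.45, 0, 0, 0, 0, 4.26, -0.45, 0, 0, 0, 0, 4.26, -0.45, -0.8, 0, 0, 0, 4.26, -0.45, -2, 0, 0, 0, 4.26, -0.45, -3.2, 0, 0, 0, 4.26, -0.45, -4.3, 0, 0, 0, 4.26, -0.45, -5.2, 0, 0, 0, 4.26, -0.45, -5.78, 0, 0, 0, 4.26, -0.45, -5.78, 0, 0, 0]' --claw 100

```text
clock: 6.85
tcp_pos: [0.5786, 0.1958, 0.1151]
orientation: [-0.005, 0.065, 0.998, -0.001]
wrist_force: [-1.1, 0.1, -0.3]
finger_gap: 0.0856
grip_force: 0.0
```

apply_moves --moves '[0, 0, 0, 0, 0, 0, 0, 0, 0, 0, 0, 0]'

```text
clock: 7.02
tcp_pos: [0.5827, 0.1966, 0.1211]
orientation: [0.0, 0.065, 0.998, 0.0]
wrist_force: [-0.3, 0.7, -0.1]
finger_gap: 0.0853
grip_force: 0.0
```

Run:
```python
from h import *
s=status.get_state();print(s["tcp_pos"],s["wrist_force"])
i,K,T=cam("side")
for n,p in[("tcp",s["tcp_pos"]),("lid at y+",[.5786,.238,.106])]:print(n,proj(K,T,p))
# near finger: dark column profile along its axis
u=int(proj(K,T,s["tcp_pos"]+[0,.045,.0])[0]);print(u)
for v in range(195,275,2):print(v,i[v,u-8:u+9:2].mean(1).astype(int).tolist())
print(proj(K,T,s["tcp_pos"]+[0,.05,.0]),proj(K,T,s["tcp_pos"]+[0,.05,.03]),proj(K,T,s["tcp_pos"]+[0,.05,-.008]))
```

```text
[0.58265887 0.19663867 0.12111014] [-0.33360116  0.71019956 -0.11524154]
tcp [271.0201327  236.47499937]
lid at y+ [272.71679522 252.68651134]
270
195 [22, 23, 21, 22, 26, 20, 21, 20, 31]
197 [31, 23, 20, 23, 18, 24, 25, 22, 66]
199 [50, 17, 24, 24, 18, 21, 21, 14, 80]
201 [30, 23, 27, 24, 24, 20, 15, 23, 99]
203 [26, 21, 28, 25, 22, 21, 23, 45, 139]
205 [29, 29, 40, 39, 24, 21, 26, 55, 147]
207 [45, 32, 43, 40, 26, 18, 27, 48, 145]
209 [38, 37, 42, 31, 25, 18, 22, 44, 146]
211 [34, 54, 47, 30, 18, 20, 24, 43, 144]
213 [31, 50, 47, 30, 21, 23, 28, 38, 140]
215 [24, 47, 47, 27, 21, 24, 24, 52, 144]
217 [25, 45, 46, 30, 21, 26, 53, 136, 166]
219 [23, 29, 31, 23, 21, 26, 96, 166, 171]
221 [26, 22, 20, 24, 19, 28, 78, 154, 172]
223 [23, 31, 30, 27, 24, 26, 42, 115, 162]
225 [21, 27, 30, 24, 26, 53, 53, 51, 120]
227 [23, 23, 23, 20, 20, 72, 111, 55, 68]
229 [26, 25, 24, 23, 22, 98, 143, 97, 47]
231 [25, 26, 24, 18, 30, 103, 143, 129, 64]
233 [75, 47, 23, 21, 50, 84, 101, 95, 69]
235 [88, 59, 24, 23, 58, 70, 70, 89, 62]
237 [90, 61, 23, 23, 55, 69, 50, 76, 51]
239 [91, 66, 26, 19, 52, 71, 45, 49, 42]
241 [91, 82, 72, 68, 71, 82, 57, 41, 38]
243 [94, 96, 96, 96, 93, 91, 77, 48, 42]
245 [116, 112, 112, 110, 104, 90, 85, 62, 44]
247 [111, 110, 106, 104, 95, 87, 87, 82, 57]
249 [100, 102, 89, 88, 87, 88, 86, 86, 73]
251 [107, 99, 86, 87, 87, 88, 86, 87, 80]
253 [108, 101, 85, 86, 86, 84, 86, 85, 85]
255 [107, 106, 88, 88, 89, 89, 86, 86, 86]
257 [105, 104, 98, 89, 89, 86, 88, 89, 90]
259 [94, 97, 95, 90, 86, 87, 87, 87, 88]
261 [88, 88, 89, 90, 91, 92, 90, 89, 90]
263 [93, 93, 93, 90, 92, 92, 88, 91, 89]
265 [92, 93, 93, 92, 93, 92, 94, 90, 91]
267 [91, 92, 91, 91, 92, 92, 91, 90, 91]
269 [92, 92, 91, 90, 92, 91, 91, 92, 90]
271 [91, 91, 93, 92, 93, 92, 89, 92, 90]
273 [90, 91, 93, 91, 90, 91, 92, 91, 90]
[270.77977587 250.5259383 ] [270.3827274  241.02582629] [270.88374865 253.01367768]
```

apply_moves --moves '[0, 0, -0.2, 0, 0, 0, 0, 0, -0.4, 0, 0, 0, 0, 0, -0.4, 0, 0, 0, 0, 0, -0.4, 0, 0, 0]'

```text
clock: 7.4
tcp_pos: [0.5823, 0.1965, 0.1105]
orientation: [-0.0, 0.065, 0.998, -0.0]
wrist_force: [-0.1, 0.2, -1.1]
finger_gap: 0.0852
grip_force: 0.0
```

apply_moves --moves '[0, 0, 0, 0, 0, 0, 0, 0, 0, 0, 0, 0, 0, 0, 0, 0, 0, 0, 0, 0, 0, 0, 0, 0, 0, 0, 0, 0, 0, 0, 0, 0, 0, 0, 0, 0, 0, 0, 0, 0, 0, 0, 0, 0, 0, 0, 0, 0]' --claw 30 --newtons 70

```text
clock: 8.07
tcp_pos: [0.583, 0.1969, 0.1112]
orientation: [0.001, 0.065, 0.998, 0.0]
wrist_force: [1.3, 1.5, 4.5]
finger_gap: 0.0515
grip_force: 72.9
```

apply_moves --moves '[0, 0, 0.1, 0, 0, 0, 0, 0, 0.25, 0, 0, 0, 0, 0, 0.5, 0, 0, 0, 0, 0, 0.8, 0, 0, 0, 0, 0, 1.2, 0, 0, 0, 0, 0, 1.6, 0, 0, 0, 0, 0, 2, 0, 0, 0, 0, 0, 2.4, 0, 0, 0, 0, 0, 2.8, 0, 0, 0, 0, 0, 3.2, 0, 0, 0, 0, 0, 3.6, 0, 0, 0, 0, 0, 3.8, 0, 0, 0, 0, 0, 4, 0, 0, 0, 0, 0, 4, 0, 0, 0, 0, 0, 4, 0, 0, 0]'

```text
clock: 9.32
tcp_pos: [0.5826, 0.1966, 0.2106]
orientation: [0.0, 0.065, 0.998, 0.0]
wrist_force: [0.3, -1.2, -2.2]
finger_gap: 0.0515
grip_force: 73.0
```

Run:
```python
from h import *
import pickle
s=status.get_state();print(s["tcp_pos"],s["wrist_force"],s["ft_torque"],s["finger_gap"],s["clock"])
D={n:cam(n) for n in("side","scene","wrist")};pickle.dump(D,open("D3.pkl","wb"))
i=D["side"][0].mean(2).astype(int)
print("side rows118-134 cols 262-296")
for v in range(117,136):print(v,i[v,262:297].tolist())
j=D["scene"][0].mean(2).astype(int)
print("scene rows160-180 cols 322-362")
for v in range(160,180):print(v,j[v,322:362].tolist())
```

```text
[0.58255493 0.19658076 0.21058817] [ 0.29049274 -1.21908234 -2.21386386] [ 0.03463144 -0.03490292 -0.05976831] 0.05151240862462912 9.3167
side rows118-134 cols 262-296
117 [87, 85, 86, 84, 84, 85, 84, 84, 85, 85, 81, 84, 82, 81, 82, 82, 79, 79, 76, 75, 71, 76, 91, 104, 106, 106, 104, 104, 106, 104, 107, 106, 105, 105, 105]
118 [86, 84, 84, 85, 84, 84, 86, 84, 85, 86, 84, 83, 84, 83, 81, 80, 80, 79, 78, 76, 71, 75, 87, 100, 106, 107, 104, 107, 106, 105, 106, 105, 107, 106, 105]
119 [83, 85, 85, 84, 85, 83, 86, 84, 85, 84, 82, 83, 83, 83, 81, 82, 79, 77, 77, 77, 74, 72, 78, 91, 102, 103, 106, 116, 117, 111, 106, 104, 107, 105, 106]
120 [84, 85, 84, 83, 84, 84, 84, 85, 85, 83, 83, 83, 83, 83, 82, 82, 80, 79, 77, 75, 73, 72, 72, 86, 100, 106, 116, 137, 140, 123, 109, 106, 105, 106, 106]
121 [84, 84, 85, 85, 85, 85, 84, 84, 84, 84, 84, 84, 84, 82, 81, 82, 79, 79, 79, 77, 78, 73, 69, 86, 105, 114, 125, 143, 147, 126, 106, 104, 104, 106, 105]
122 [85, 85, 85, 85, 85, 84, 84, 85, 85, 84, 85, 83, 82, 81, 82, 81, 80, 78, 79, 80, 79, 76, 78, 98, 119, 121, 123, 131, 131, 119, 104, 104, 105, 105,
[... 4728 characters left out ...]
 82, 82, 82, 83, 82, 83, 83, 83, 82]
176 [82, 81, 73, 77, 83, 87, 81, 60, 56, 58, 60, 65, 71, 66, 71, 75, 82, 82, 82, 82, 82, 82, 81, 82, 82, 83, 82, 81, 83, 83, 83, 82, 83, 83, 82, 82, 82, 82, 83, 83]
177 [80, 60, 66, 66, 76, 80, 79, 80, 76, 72, 66, 71, 71, 72, 76, 74, 83, 83, 82, 83, 82, 82, 82, 82, 82, 82, 82, 82, 83, 83, 82, 83, 83, 82, 82, 82, 82, 83, 82, 82]
178 [79, 25, 53, 52, 70, 72, 72, 95, 97, 94, 87, 86, 84, 80, 80, 74, 82, 82, 81, 82, 82, 82, 82, 82, 82, 82, 82, 82, 82, 83, 82, 82, 82, 82, 82, 82, 83, 83, 82, 82]
179 [78, 21, 34, 39, 55, 69, 72, 96, 108, 110, 109, 108, 93, 85, 82, 74, 82, 82, 82, 82, 82, 82, 82, 81, 82, 82, 82, 82, 82, 82, 83, 83, 82, 82, 82, 83, 82, 82, 82, 82]
```

apply_moves --moves '[-0.3, -0.4, 0, 0, 0, 0.01, -0.8, -1, 0, 0, 0, 0.02, -1.4, -1.8, 0, 0, 0, 0.03, -2, -2.6, 0, 0, 0, 0.05, -2.6, -3.4, 0, 0, 0, 0.06, -3.2, -4.2, 0, 0, 0, 0.08, -3.8, -5, 0, 0, 0, 0.1, -4.4, -5.8, 0, 0, 0, 0.11, -4.9, -6.7, 0, 0, 0, 0.13, -5.4, -7.6, 0, 0, 0, 0.14, -5.8, -8.5, 0, 0, 0, 0.16, -6.1, -9.4, 0, 0, 0, 0.17, -6.2, -10.3, 0, 0, 0, 0.18, -6.2, -11.2, 0, 0, 0, 0.18, -6.2, -12.1, 0, 0, 0, 0.18, -6.2, -13, 0, 0, 0, 0.18, -6.2, -13.8, 0, 0, 0, 0.18, -6.2, -14.5, 0, 0, 0, 0.18, -6.2, -15, 0, 0, 0, 0.18, -6.2, -15.15, 0, 0, 0, 0.18]'

```text
clock: 11.13
tcp_pos: [0.4274, -0.1838, 0.2103]
orientation: [-0.0, -0.024, 1.0, -0.0]
wrist_force: [0.4, -0.1, -3.5]
finger_gap: 0.051
grip_force: 73.6
```

apply_moves --moves '[0, 0, -0.3, 0, 0, 0, 0, 0, -0.6, 0, 0, 0, 0, 0, -0.8, 0, 0, 0, 0, 0, -0.8, 0, 0, 0, 0, 0, -0.8, 0, 0, 0]'

```text
clock: 11.55
tcp_pos: [0.4271, -0.1811, 0.19]
orientation: [-0.001, -0.025, 1.0, 0.001]
wrist_force: [-0.3, 0.4, -2.3]
finger_gap: 0.0507
grip_force: 73.6
```

Run:
```python
from h import *
import pickle
s=status.get_state();print(s["tcp_pos"],s["orientation"],s["wrist_force"],s["ft_torque"],s["finger_gap"],s["clock"])
D={n:cam(n) for n in("side","scene","wrist")};pickle.dump(D,open("D4.pkl","wb"))
p=s["tcp_pos"]+[.05,0,.04]
us,vs=proj(*D["side"][1:],p).astype(int);uc,vc=proj(*D["scene"][1:],p).astype(int);print(us,vs,uc,vc)
o=np.zeros((600,800,3),np.uint8)
a=D["side"][0][vs-37:vs+38,us-50:us+50];o[:300,:400]=cv2.resize(a,(400,300),interpolation=cv2.INTER_CUBIC)
a=D["scene"][0][vc-50:vc+50,uc-50:uc+50];o[:400,400:]=cv2.resize(a,(400,400),interpolation=cv2.INTER_CUBIC)
o[300:,:400]=cv2.resize(D["wrist"][0],(400,300))
cv2.imwrite("pics/c7.png",o)
```

```text
[ 0.42705578 -0.18108947  0.18998816] [-6.03582486e-04 -2.51888453e-02  9.99682391e-01  5.24277708e-04] [-0.30714125  0.35431054 -2.27607651] [-0.00315884 -0.08071249 -0.05625284] 0.05066667158629261 11.55
308 119 368 172
```

View pics/c7.png

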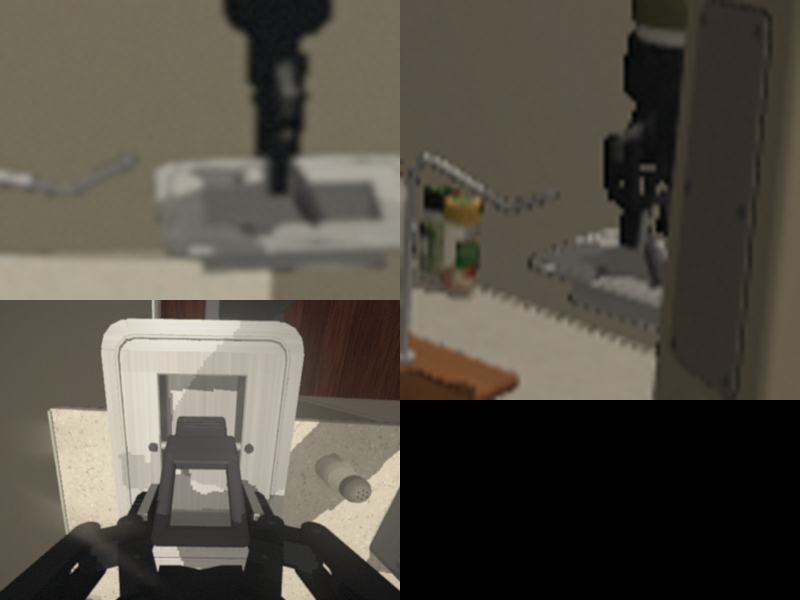

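Side crop: peg tip (130,158), bend (70,188), lid far corners about (160,165) and (163,248). The wrist part shows the loop gripped evenly, with the bar at about (150..250,535). I'll compare these with predictions.

Run:
```python
from h import *
import pickle
D=pickle.load(open("D4.pkl","rb"));_,K,T=D["side"];_,Kc,Tc=D["scene"];_,Kw,Tw=D["wrist"]
t=np.array([.427,-.181,.19])
f=lambda x,y:(308-50+x/4-.4,119-37+y/4-.4);inv=lambda q:((q[0]+.4-258)*4,(q[1]+.4-82)*4)
g=lambda x,y:(368-50+(x-400)/4-.4,122+y/4-.4)
for y in(-.065,.065):
    print("pred side corner",np.round(inv(proj(K,T,[.508,t[1]+y+.003,.185]))))
print("bar from wrist z.242",onz(Kw,Tw,150*1.4,535*1.4-420,.242),onz(Kw,Tw,250*1.4,535*1.4-420,.242))
print("bar mid pred",(proj(Kw,Tw,t+[.003,-.001,.052])/1.4+[0,300]).round())
tip=tri([ray(K,T,*f(130,158)),ray(Kc,Tc,*g(556,196))]);b=tri([ray(K,T,*f(70,188)),ray(Kc,Tc,*g(513,208))])
print(tip,b)
lid=tri([ray(K,T,*f(160,166)),ray(Kc,Tc,*g(612,232))]);print("far -y lid corner",lid)
lid=tri([ray(K,T,*f(163,246)),ray(Kc,Tc,*g(532,265))]);print("far +y lid corner",lid)
# LS with known z
from scipy.optimize import least_squares
def r(q):
    x,y,a=q;B=np.array([x,y,.2]);P=B+[-.039*np.cos(a),-.039*np.sin(a),.022]
    return np.r_[proj(K,T,B)-f(70,188),proj(Kc,Tc,B)-g(513,208),proj(K,T,P)-f(130,158),proj(Kc,Tc,P)-g(556,196)]
s=least_squares(r,[.573,-.18,.05]);print(s.x,s.fun.round(2))
```

```text
pred side corner [158. 164.]
pred side corner [162. 257.]
bar from wrist z.242 [ 0.4337004  -0.20852113  0.242     ] [ 0.43093125 -0.15527004  0.242     ]
bar mid pred [200. 531.]
[ 0.52921212 -0.18321503  0.22432241] [ 0.57264912 -0.18058497  0.20247756]
far -y lid corner [ 0.50628531 -0.23959546  0.18518378]
far +y lid corner [ 0.50731788 -0.1307353   0.18095906]
[ 0.5711132  -0.18296203  0.10240732] [ 0.57  0.24  0.67  0.69 -1.1   0.09 -0.1   0.21]
```

apply_moves --moves '[0.3, -0.02, 0, 0, 0, 0, 0.8, -0.04, 0, 0, 0, 0, 1.4, -0.06, 0, 0, 0, 0, 2, -0.08, 0, 0, 0, 0, 2.6, -0.08, 0, 0, 0, 0, 3.2, -0.08, 0, 0, 0, 0.01, 3.7, -0.08, 0, 0, 0, 0.02, 4.1, -0.08, 0, 0, 0, 0.02, 4.2, -0.08, 0, 0, 0, 0.02, 4.2, -0.08, 0, 0, 0, 0.02]'

```text
clock: 12.53
tcp_pos: [0.5332, -0.1841, 0.1904]
orientation: [-0.0, -0.035, 0.999, 0.0]
wrist_force: [0.0, -0.7, -3.4]
finger_gap: 0.0506
grip_force: 73.6
```

apply_moves --moves '[0.3, 0.02, -0.15, 0, 0, 0, 0.6, 0.05, -0.32, 0, 0, 0, 0.9, 0.07, -0.5, 0, 0, 0, 1.2, 0.1, -0.7, 0, 0, 0, 1.42, 0.1, -0.85, 0, 0, 0, 1.42, 0.1, -0.85, 0, 0, 0, 1.42, 0.1, -0.85, 0, 0, 0]'

```text
clock: 13.12
tcp_pos: [0.5679, -0.1815, 0.1686]
orientation: [-0.001, -0.035, 0.999, 0.0]
wrist_force: [0.0, -0.1, -3.5]
finger_gap: 0.051
grip_force: 73.6
```

Still free (−3.5 N is the lid's weight). Lowering in small steps until the bar lands.

apply_moves --moves '[0, 0, -0.08, 0, 0, 0, 0, 0, -0.16, 0, 0, 0, 0, 0, -0.24, 0, 0, 0, 0, 0, -0.24, 0, 0, 0, 0, 0, -0.24, 0, 0, 0]'

```text
clock: 13.53
tcp_pos: [0.5678, -0.1817, 0.1634]
orientation: [-0.0, -0.034, 0.999, 0.0]
wrist_force: [-0.2, 0.2, -2.8]
finger_gap: 0.0508
grip_force: 73.6
```

apply_moves --moves '[0, 0, -0.06, 0, 0, 0, 0, 0, -0.12, 0, 0, 0, 0, 0, -0.12, 0, 0, 0]'

```text
clock: 13.78
tcp_pos: [0.5681, -0.1817, 0.1603]
orientation: [0.0, -0.035, 0.999, -0.0]
wrist_force: [0.6, -0.5, -1.4]
finger_gap: 0.051
grip_force: 73.8
```

apply_moves --moves '[0, 0, -0.06, 0, 0, 0, 0, 0, -0.06, 0, 0, 0, 0, 0, -0.06, 0, 0, 0]'

```text
clock: 14.03
tcp_pos: [0.5686, -0.1818, 0.1598]
orientation: [0.001, -0.035, 0.999, -0.0]
wrist_force: [-0.0, 0.3, 3.0]
finger_gap: 0.0514
grip_force: 74.2
```

apply_moves --moves '[0.08, 0, 0.02, 0, -0.04, 0, 0.17, 0, 0.02, 0, -0.08, 0, 0.25, 0, 0.02, 0, -0.12, 0, 0.34, 0, 0.03, 0, -0.16, 0, 0.42, 0, 0.03, 0, -0.2, 0, 0.46, 0, 0.03, 0, -0.22, 0, 0.46, 0, 0.03, 0, -0.22, 0, 0.46, 0, 0.03, 0, -0.22, 0]'

```text
clock: 14.7
tcp_pos: [0.5803, -0.1819, 0.1606]
orientation: [0.111, -0.034, 0.993, -0.004]
wrist_force: [3.1, 0.4, 1.7]
finger_gap: 0.0509
grip_force: 73.9
```

Run:
```python
from h import *
import pickle
s=status.get_state();print(s["tcp_pos"],s["orientation"],s["wrist_force"],s["ft_torque"],s["clock"])
D={n:cam(n) for n in("side","scene")};pickle.dump(D,open("D5.pkl","wb"))
i=D["side"][0].mean(2).astype(int)
print("bar/seat px",proj(*D["side"][1:],[.5715,-.182,.2]),proj(*D["side"][1:],[.5715,-.182,.212]))
for v in range(112,160,2):print(v,i[v,236:316:2].tolist())
```

```text
[ 0.58030007 -0.18194289  0.1606215 ] [ 0.11069243 -0.03445557  0.99324848 -0.00417763] [3.10457539 0.38413958 1.73984766] [ 0.05933731 -0.34327568 -0.02871042] 14.7
bar/seat px [275.53635184 129.01073206] [275.43021799 125.36940573]
112 [103, 103, 105, 103, 104, 105, 104, 105, 103, 104, 103, 104, 103, 105, 103, 104, 104, 106, 77, 22, 21, 17, 37, 57, 44, 29, 86, 104, 105, 104, 103, 103, 104, 104, 104, 104, 103, 104, 104, 103]
114 [103, 103, 104, 103, 104, 104, 103, 104, 103, 103, 104, 104, 105, 103, 104, 104, 105, 104, 78, 24, 20, 20, 38, 56, 43, 56, 101, 103, 103, 103, 104, 103, 104, 104, 104, 104, 105, 104, 104, 104]
116 [104, 104, 104, 102, 103, 103, 104, 104, 103, 103, 103, 103, 104, 103, 105, 104, 104, 103, 78, 22, 19, 26, 32, 58, 47, 61, 100, 104, 103, 104, 104, 104, 104, 103, 102, 104, 104, 103, 104, 104]
118 [102, 105, 103, 104, 104, 103, 104, 104, 103, 104, 104, 104, 103, 104, 105, 103, 105, 105, 90, 37, 23, 23, 32, 49, 40, 49, 100, 103, 104, 104, 104, 103, 104, 104, 103, 104, 104, 104, 102, 104]
120 [103, 103, 102, 104, 103, 102, 103, 103, 102, 104, 103, 104, 104, 103, 103,
[... 3085 characters left out ...]
, 103, 102, 108, 109, 117, 142, 148, 150, 150, 148, 148, 148, 148, 148, 145, 148, 147, 146, 147, 150, 159, 165, 164]
154 [131, 100, 152, 165, 163, 164, 166, 164, 156, 103, 88, 89, 88, 88, 89, 88, 92, 92, 96, 98, 97, 89, 107, 139, 144, 140, 141, 154, 155, 147, 147, 150, 148, 145, 147, 135, 142, 159, 167, 164]
156 [138, 95, 148, 165, 165, 164, 164, 165, 163, 141, 126, 115, 110, 100, 97, 93, 91, 87, 88, 88, 88, 90, 89, 101, 111, 116, 124, 139, 149, 150, 155, 148, 140, 134, 145, 136, 141, 149, 164, 166]
158 [141, 98, 146, 162, 163, 164, 163, 162, 165, 164, 163, 160, 159, 156, 153, 144, 134, 126, 122, 110, 100, 96, 93, 95, 90, 88, 91, 91, 95, 102, 111, 118, 119, 125, 130, 135, 132, 147, 163, 166]
```

apply_moves --moves '[0.06, 0, -0.02, 0, 0, 0, 0.12, 0, -0.04, 0, 0, 0, 0.12, 0, -0.04, 0, 0, 0, 0.12, 0, -0.04, 0, 0, 0]'

```text
clock: 15.13
tcp_pos: [0.5816, -0.1819, 0.1594]
orientation: [0.109, -0.034, 0.993, -0.004]
wrist_force: [-6.4, -0.7, 11.0]
finger_gap: 0.0505
grip_force: 75.1
```

apply_moves --moves '[-0.05, 0, 0.03, 0, 0, 0, -0.05, 0, 0.03, 0, 0, 0, -0.05, 0, 0.03, 0, 0, 0]'

```text
clock: 15.38
tcp_pos: [0.5814, -0.1819, 0.1597]
orientation: [0.11, -0.034, 0.993, -0.004]
wrist_force: [-0.8, -0.0, 6.0]
finger_gap: 0.0511
grip_force: 74.3
```

apply_moves --moves '[0, 0, 0, 0, 0, 0, 0, 0, 0, 0, 0, 0, 0, 0, 0, 0, 0, 0, 0, 0, 0, 0, 0, 0]' --newtons 20

```text
clock: 15.72
tcp_pos: [0.5814, -0.1819, 0.1597]
orientation: [0.11, -0.034, 0.993, -0.004]
wrist_force: [-0.8, 0.2, 6.2]
finger_gap: 0.0515
grip_force: 74.3
```

apply_moves --moves '[0, 0, 0, 0, 0, 0, 0, 0, 0, 0, 0, 0, 0, 0, 0, 0, 0, 0, 0, 0, 0, 0, 0, 0, 0, 0, 0, 0, 0, 0, 0, 0, 0, 0, 0, 0]' --claw 64 --newtons 20

```text
clock: 16.22
tcp_pos: [0.5809, -0.1815, 0.1589]
orientation: [0.109, -0.034, 0.993, -0.003]
wrist_force: [-0.8, 1.2, -0.9]
finger_gap: 0.0548
grip_force: 0.2
```

apply_moves --moves '[0, 0, 0, 0, 0, 0, 0, 0, 0, 0, 0, 0, 0, 0, 0, 0, 0, 0, 0, 0, 0, 0, 0, 0, 0, 0, 0, 0, 0, 0, 0, 0, 0, 0, 0, 0]' --claw 95

```text
clock: 16.72
tcp_pos: [0.5813, -0.1817, 0.1594]
orientation: [0.11, -0.034, 0.993, -0.004]
wrist_force: [0.5, 0.2, -0.0]
finger_gap: 0.081
grip_force: 0.0
```

Run:
```python
from h import *
import pickle
A=pickle.load(open("D5.pkl","rb"))["side"][0]
i=cam("side")[0].mean(2).astype(int)
for v in range(118,166,3):print(v,i[v,230:322:3].tolist())
```

```text
118 [104, 104, 105, 105, 104, 103, 104, 105, 104, 103, 103, 104, 104, 103, 47, 23, 21, 43, 33, 85, 104, 105, 104, 104, 105, 103, 104, 104, 103, 104, 103]
121 [103, 105, 102, 104, 102, 101, 103, 104, 105, 104, 104, 103, 105, 102, 31, 27, 23, 25, 24, 92, 130, 102, 103, 103, 103, 103, 104, 105, 103, 103, 103]
124 [103, 103, 111, 127, 131, 130, 137, 104, 102, 104, 101, 104, 103, 100, 25, 27, 46, 35, 33, 92, 96, 103, 104, 103, 104, 103, 103, 104, 106, 104, 103]
127 [103, 105, 99, 89, 102, 101, 97, 98, 87, 97, 98, 110, 101, 109, 88, 27, 54, 50, 59, 104, 103, 103, 103, 105, 103, 104, 103, 105, 104, 105, 104]
130 [104, 102, 86, 103, 103, 118, 154, 132, 135, 122, 106, 102, 98, 93, 94, 34, 23, 25, 82, 104, 104, 104, 105, 103, 103, 102, 103, 105, 103, 103, 103]
133 [102, 100, 85, 101, 103, 144, 150, 161, 163, 157, 157, 119, 105, 98, 103, 54, 20, 79, 97, 103, 104, 104, 104, 103, 104, 104, 103, 103, 102, 103, 104]
136 [104, 99, 87, 101, 101, 149, 155, 160, 153, 134, 150, 134, 95, 106, 93, 36, 29, 124, 131, 122, 123, 108, 104, 101, 102, 104, 103, 103, 103, 103, 103]
139 [104, 104, 91, 101, 102, 11
[... 634 characters left out ...]
106, 91, 121, 135, 146, 141, 132, 119, 99, 138, 147, 147, 154, 165, 165, 165, 166]
154 [164, 163, 133, 129, 165, 163, 166, 160, 91, 91, 91, 90, 90, 91, 91, 97, 92, 92, 136, 141, 156, 154, 153, 147, 146, 136, 147, 167, 165, 165, 164]
157 [164, 162, 138, 119, 164, 165, 164, 164, 152, 133, 121, 106, 94, 91, 91, 91, 91, 92, 92, 96, 108, 128, 142, 144, 136, 132, 142, 164, 166, 165, 165]
160 [163, 162, 143, 110, 163, 163, 163, 162, 165, 165, 165, 163, 162, 157, 154, 133, 116, 101, 94, 91, 88, 90, 102, 143, 126, 121, 139, 168, 167, 167, 167]
163 [163, 164, 149, 106, 166, 160, 163, 165, 164, 165, 165, 162, 166, 166, 166, 164, 164, 165, 161, 159, 150, 128, 138, 166, 161, 166, 165, 167, 166, 167, 165]
```

apply_moves --moves '[-0.05, 0, 0.2, 0, 0, 0, -0.13, 0, 0.6, 0, 0, 0, -0.26, 0, 1.2, 0, 0, 0, -0.4, 0, 1.8, 0, 0, 0, -0.53, 0, 2.4, 0, 0, 0, -0.66, 0, 3, 0, 0, 0, -0.85, 0, 3.8, 0, 0, 0, -1, 0, 4.6, 0, 0, 0, -1.6, 0, 5, 0, 0, 0, -2.4, 0, 5.2, 0, 0, 0, -3, 0, 5.2, 0, 0, 0, -3, 0, 5.2, 0, 0, 0, -3, 0, 5.2, 0, 0, 0, -3, 0, 5.2, 0, 0, 0, -3, 0, 5.2, 0, 0, 0, -3, 0, 5.2, 0, 0, 0]'

```text
clock: 18.1
tcp_pos: [0.5067, -0.1816, 0.2891]
orientation: [0.11, -0.035, 0.993, -0.004]
wrist_force: [-0.2, -0.6, -0.2]
finger_gap: 0.0811
grip_force: 0.0
```

Run:
```python
from h import *
import time
a=cam("side")[0];
for k in range(8): b=cam("side")[0]
d=np.abs(a.astype(int)-b).mean(2)[100:180,220:320];print("motion",d.mean(),(d>12).sum())
i=b.mean(2).astype(int)
for v in range(112,166,3):print(v,i[v,230:322:3].tolist())
s=status.get_state();print(s["tcp_pos"],s["wrist_force"],s["clock"])
i0=__import__("pickle").load(open("D0.pkl","rb"))["side"][0]
d=np.abs(i0.astype(int)-b).mean(2);print("pan",d[262:285,240:312].mean(),"mill/can",d[300:380,235:335].mean(),"shaker",d[203:225,300:318].mean())
```

```text
motion 0.8819583333333333 0
112 [102, 101, 101, 101, 103, 102, 102, 103, 101, 102, 101, 103, 101, 102, 101, 101, 102, 102, 101, 101, 103, 103, 102, 102, 103, 102, 102, 101, 102, 103, 103]
115 [101, 102, 102, 101, 102, 102, 104, 103, 103, 102, 102, 103, 103, 103, 104, 101, 102, 102, 102, 102, 101, 103, 103, 101, 102, 102, 102, 103, 102, 103, 102]
118 [103, 104, 103, 103, 101, 102, 102, 104, 102, 103, 102, 102, 103, 102, 102, 103, 103, 103, 104, 105, 102, 102, 102, 102, 101, 102, 102, 101, 103, 103, 102]
121 [103, 103, 102, 103, 100, 101, 103, 102, 101, 102, 101, 103, 102, 103, 102, 82, 103, 103, 101, 95, 100, 99, 102, 104, 101, 103, 101, 102, 102, 103, 102]
124 [103, 102, 108, 124, 127, 129, 144, 147, 143, 126, 114, 104, 101, 102, 99, 53, 101, 97, 100, 96, 92, 102, 101, 102, 103, 103, 103, 103, 102, 104, 103]
127 [103, 101, 97, 90, 102, 102, 96, 97, 88, 108, 120, 143, 112, 107, 97, 51, 103, 98, 96, 102, 101, 103, 101, 101, 103, 103, 101, 103, 101, 102, 102]
130 [101, 97, 86, 99, 102, 114, 150, 131, 126, 119, 106, 101, 94, 91, 94, 48, 81, 102, 104, 102, 101, 102, 101, 103, 101, 102, 10
[... 1160 characters left out ...]
, 98, 101, 104, 106, 159, 157, 165, 163, 163, 150, 148, 164, 163, 164, 163]
157 [162, 161, 138, 118, 162, 163, 162, 163, 151, 133, 122, 103, 95, 91, 90, 90, 91, 91, 90, 91, 110, 125, 138, 146, 153, 143, 140, 162, 165, 165, 163]
160 [161, 159, 141, 109, 162, 162, 161, 162, 163, 164, 164, 161, 160, 156, 153, 132, 118, 103, 93, 89, 88, 86, 101, 145, 131, 127, 143, 165, 166, 165, 166]
163 [162, 163, 147, 105, 164, 159, 161, 162, 163, 162, 164, 161, 163, 164, 162, 162, 164, 163, 161, 158, 153, 131, 136, 163, 159, 164, 164, 166, 164, 165, 163]
[ 0.50629842 -0.18168211  0.28929592] [-0.13484579 -0.42755851  0.32301061] 18.55
pan 5.643921095008052 mill/can 5.568833333333333 shaker 11.902356902356901
```

```bash
python3 -c "
from workcell import job
print(job.hand_in())"
```

```text
the job is handed in; nothing more can be done
None
```

I pressed the tab to its stop, lifted the lid by the raised loop and hung it in the hook's low bend. It hung still with the gripper clear, and I handed the job in at 18.6 s; no verdict came back.

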